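Load a tube rack over the lip of a sloping bay

ROBOT

A 7-joint arm with a two-finger parallel gripper is mounted at the origin on a cart in front of the work surface, level with it; the furniture and walls round the work are solid. World frame = base frame: x ahead of the robot, y to its left, z up, the work surface at z = 0. Lengths are in mm, angles in rad, forces in N, time in s.
With the tool pointing down it reaches from about 425 to 800 mm from the base axis. Payload 8.3 kg.
Tool frame: the origin (TCP) lies where the fingers leave the gripper's body, on its centre line; the fingertips stand 73 mm ahead of it and the grasp point (between the pads) lies 54 mm ahead of it; z points along the fingers, y is the line along which they close (so a half turn about z gives the same grasp; the last joint's range is limited). The gripper opens to 85 mm and grips with 20 to 120 N. Pads are 22 mm wide; open, the fingers measure 114 mm over their backs; the gripper's body (76 mm by 85 mm) begins 54 mm behind the grasp point. The pads swing forward as they close: fully open they stand 13 mm farther back than shut.
Start: joints at [-1.21, 0.383, 0.016, 1.37, -0.006, 1.388, -0.046], TCP at [256.971, 569.714, 303.879] pointing down, gripper open.
Joint ranges: [-2.95, 2.95], [-0.25, 2.06], [-1.52, 1.56], [0.18, 2.33], [-1.44, 4.58], [0.02, 2.06], [-3.01, 3.01]. Speed limits (rad/s): [2.39, 2.39, 3.01, 3.01, 3.14, 3.14, 3.14].

INTERFACE

Orientations are given as a unit quaternion [x, y, z, w].
In Python, from plant import state, snapshot, hand_in gives the robot as it stands. The module is installed in compiled form; this text tells all that it offers.
- The arm moves only by the tool send_rows, never from a script. Its argument "deltas" is text: rows parted by semicolons, each of 7 numbers parted by spaces: the shift along the tool's x, y, z in cm, then the turn, a rotation vector about the tool's x, y, z in degrees, then the finger opening in cm, from 0 to 8.54. A call has 1 to 5 rows; each row is the pose to reach, as a shift and turn from the pose commanded when the call began, along the tool's axes at that moment; what a row does not reach only later rows make up. A row lasts 1/12 s, in which the tool goes at most 41.7 mm and 7.16 degrees, less where a joint would pass 70% of its speed; a pose out of reach is approached as far as the arm can. A call with a gripper value outside its range is refused whole. The fingers move at their own pace and stop on an object; "force" is the grip in N (left out, the last holds). Time passes only in rows, so rows that repeat a pose let the fingers close. It gives the time, the measured TCP pose, the force, the opening and the grip force at its end, in the units of the state.
- state(): the state, without advancing time (a new reading comes with each control period).
- snapshot(name): name is "scene" or "top"; returns a dict with "frame" (400x640x3 uint8, blue, green, red), "fx", "fy", "cx", "cy" (pixels), "camera_from_world" (4x4, takes a point from world to camera coordinates). Camera axes: x right, y up, looking along -z (the intrinsics and any distortion apply to the point x, -y, -z); pixel columns grow to the right and rows downward; lengths in mm; the calibration is good to about 2 mm. A picture is of the moment at which its call begins. There is no depth.
- hand_in(): hands the job in; it is judged then, once.
The state is a dict: "time": time; "joint_pos": joint angles; "joint_velocities": joint speeds; "joint_efforts": joint torques, N m; "position": TCP position; "tool_rot": TCP orientation; "contact_force": force on the tool from outside, world axes, zero at the start; "ft_torque": the same for the moment, N m; "opening": opening from 0.0 (shut) to 1.0 (fully open); "gripper_force": force on a finger pad.
Only numpy, scipy, OpenCV 4.12 (cv2) and the standard library are available. Lean on these libraries where they do the work, as an engineer would, in place of code of your own. Each camera call takes 0.05 s, during which the arm holds its last target. There are 200 camera calls.

TASK

Stand the blue tube rack that is left of the small loading ramp on the bench at the foot of that ramp, long side across, then gently push it up the ramp, sliding and never carried, until its trailing edge drops behind the steel lip and the whole rack lies flat in the recess in front of the sprung buffer. Where the lip is clamped differs each time and the buffer must not be driven hard against its end, so feel your way; leave the rack there and do not disturb the small things standing near.

Things in the scene. Friction and masses are not known exactly. Their poses are not given: they have to be found in the camera images.
- rack: Blue rack of micro tubes, left of the bay (not the one far right), 58 (its x) x 122 (y) x 41 mm, 0.17 to 0.29 kg, loose. Origin: centre of its underside, z up. Closed smooth long sides 34 mm high (ends set in 3 mm between foot and top plate); caps reach 41 mm. Pinch it across the 58 mm; push it on a long side, low down, or it may tip. Either long side may go first.
- deck: Deck of the fixed loading bay. Origin: middle of the ramp's foot edge, at bench height; x points up the slope (0.25 rad), y across to the left, z normal to it. Ramp surface z = 0 from x = 0 to the steel lip. The lip's edge is a sheer 7 mm drop into the white recess (floor z = -7.6 mm, parallel); it lies anywhere from x = 55 to 105 mm, its clamp setting is not reported. The bay ends at x = 205 mm.
- channel (a point): Middle of the ramp between the white side guides, on the ramp surface 40 mm up the slope from the foot (axes as the deck). The guides stand 127 mm apart for the rack's 122 mm, rise 16 mm above the ramp surface, and flare to about 147 mm at the foot. Sliding the rack up the ramp takes 1 to 3.5 N.
- bay_end (a point): Middle of the recess floor's far edge, 205 mm up the slope (axes as the deck). Before it a bracket 30 mm above the ramp plane carries the black buffer, 90 mm wide; both move with the lip's setting. Lip to buffer face is 61 mm. The buffer yields 7 mm at 1 N/mm, then stops hard: a steady push of about 5 N up the slope means the rack's tail is past the lip, and it drops as the push is eased off.
- case: Bystander: white round objective case, 41 mm across, 58 mm high, origin under its centre, to the right of the bay.
- cover_box: Bystander: white box of cover glasses, 36 x 36 x 20 mm, origin under its centre, left of the bay's far part.
- cube: Bystander: black filter cube, 37 x 34 x 40 mm, origin under its centre, to the right of the bay's foot.
Not all that is in view belongs to the job. Of the things that look like the rack, the smaller one is meant.

How it is judged (in metres and radians):
On the way:
1. the rack is on the ramp before the lip: its centre 15 to 55 mm up the slope, within 6 mm of the ramp surface (x of rack in the frame of deck between 0.015 and 0.055 m and z of rack in the frame of deck between -0.006 and 0.006 m and y of rack in the frame of deck between -0.012 and 0.012 m), for 0.1 s.
At the end, for the whole second after the job is handed in: The rack lies in the recess behind the lip: its underside's centre 5 to 10.5 mm below the ramp's surface plane, 80 to 145 mm up the slope and within 8 mm of the bay's middle line, tilted less than 0.05 rad to the deck, and at rest (z of rack in the frame of deck between -0.0105 and -0.005 m and x of rack in the frame of deck between 0.08 and 0.145 m and y of rack in the frame of deck between -0.008 and 0.008 m and angle between the z axis of rack and the z axis of deck, either way round below 0.05 rad and linear speed of rack below 0.02 m/s); the robot touches nothing.
It fails at once if the rack is pressed with more than 15 N by the robot while on the ramp or in the recess (the buffer driven hard against its end, or the rack jammed or squeezed) (x of rack in the frame of deck between 0 and 0.2 m and y of rack in the frame of deck between -0.03 and 0.03 m and z of rack in the frame of deck below 0.02 m and contact force between any of the fingers, the arm and rack above 15 N).
It fails at once if the rack is carried: its underside's centre more than 15 mm above the ramp surface while over the ramp or recess (x of rack in the frame of deck between 0.01 and 0.2 m and y of rack in the frame of deck between -0.08 and 0.08 m and z of rack in the frame of deck above 0.015 m).
It fails at once if a bystander is moved by more than 20 mm (distance of any of case, cover_box, cube from where it was at the start of the episode above 0.02 m).
It also fails if it takes over 72 s, if anything falls off the work surface, if the arm or the gripper's body presses on something with over 40 N, if the wrist force passes 120 N, or if a joint passes its speed limit or range.

## Working session

There is one attempt and no reset: what is moved stays moved. The work goes in short steps, Python scripts to look and compute and a tool call to move; the robot and the scene stay as the last step left them, time stands still between calls to the robot, and variables do not carry over. Pictures are saved under pics/ and viewed, at most 10 in all, crops included, and the job is handed in when it is done.

Besides the shell and the picture viewer there is one more tool, called by a JSON object that holds its "name" and its "arguments", one argument or row to a line. send_rows: Moves the arm, as the interface text tells. Its arguments: {"type":"object","properties":{"deltas":{"type":"string"},"force":{"type":"number"}},"required":["deltas"]}

```bash
mkdir -p pics; python3 - <<'E'
from plant import state,snapshot
import cv2,pickle
for n in("scene","top"):
    s=snapshot(n);cv2.imwrite(f"pics/{n}0.png",s["frame"]);pickle.dump(s,open(n+".pkl","wb"))
    print({k:v for k,v in s.items() if k!="frame"})
print(state())
E
```

```text
{'fx': 404.4380551946444, 'fy': 404.4380551946444, 'cx': 316.99827539209747, 'cy': 195.75654589837288, 'camera_from_world': array([[ 6.83828450e-01, -7.29391035e-01, -1.91668969e-02,
        -4.30568719e+02],
       [ 4.17524031e-01,  3.69629691e-01,  8.30088896e-01,
        -2.73259204e+02],
       [-5.98374744e-01, -5.75641043e-01,  5.57301584e-01,
        -6.18310385e+02],
       [ 0.00000000e+00,  0.00000000e+00,  0.00000000e+00,
         1.00000000e+00]])}
{'fx': 417.4736878141916, 'fy': 417.4736878141916, 'cx': 320.23939284377576, 'cy': 201.30108201946751, 'camera_from_world': array([[ 2.12861455e-03, -9.99997130e-01, -1.09952618e-03,
        -2.89742413e+01],
       [ 9.93342244e-01,  1.98780121e-03,  1.15183484e-01,
        -5.86078030e+02],
       [-1.15180968e-01, -1.33738705e-03,  9.93343624e-01,
        -1.13746412e+03],
       [ 0.00000000e+00,  0.00000000e+00,  0.00000000e+00,
         1.00000000e+00]])}
{'time': 0.1, 'joint_pos': array([-1.20991916,  0.38419476,  0.01636692,  1.37109426, -0.00632881,
        1.38820339, -0.04651853]), 'joint_velocities': array([ 0.00306938, -0.00314105,  0.00023917, -0.00281951, -0.00059603,
        0.00019634, -0.00082397]), 'joint_efforts': array([ 3.03091911e-03, -6.29130149e+01,  8.47031102e-01, -3.72754741e+01,
        1.65982585e-02,  1.05231346e-02,  2.30419396e-06]), 'position': array([256.81628649, 569.42285833, 302.9328445 ]), 'tool_rot': array([ 2.10283617e-01,  9.77639986e-01, -9.05064085e-04, -1.95217010e-04]), 'contact_force': array([-0.16848762, -0.53447854, -0.40277258]), 'ft_torque': array([ 0.04971195,  0.01539195, -0.00872853]), 'gripper_force': 0.0, 'opening': 0.9980547772674284}
```

View pics/top0.png

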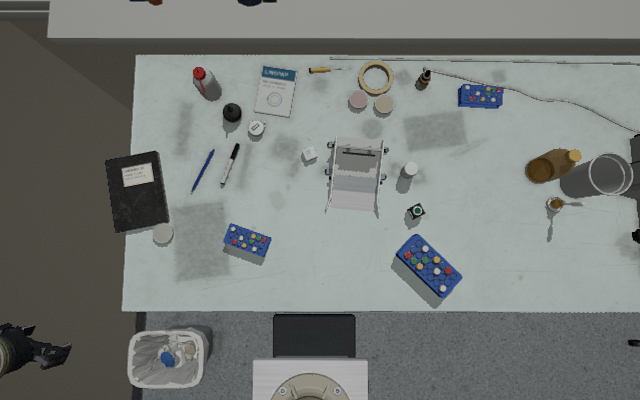

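View pics/scene0.png

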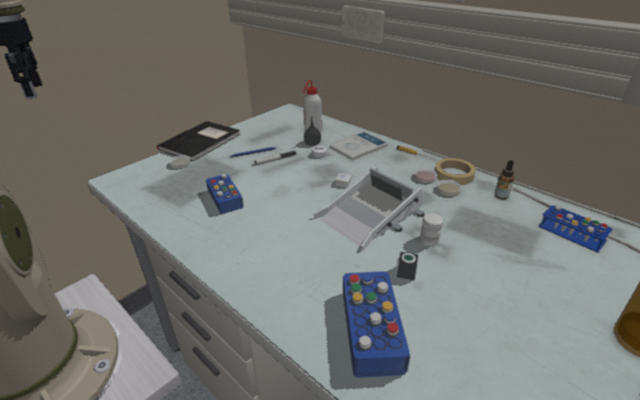

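The top view shows the small blue rack at about (248,240), left of the bay. The bay's foot is near (353,210) and its far end near (358,140). The cube is at (416,211), the case at (410,172) and the cover box at (309,154). I'll enlarge this area to measure it.

```bash
cat > h.py <<'E'
import numpy as np,cv2,pickle
def load(n): return pickle.load(open(n+".pkl","rb"))
def world(s,u,v,z):
    M=s["camera_from_world"];R=M[:3,:3];t=M[:3,3]
    d=R.T@np.array([(u-s["cx"])/s["fx"],-(v-s["cy"])/s["fy"],-1]);c=-R.T@t
    return c+d*(z-c[2])/d[2]
def pix(s,p):
    M=s["camera_from_world"];q=M[:3,:3]@np.asarray(p,float)+M[:3,3]
    return s["cx"]+s["fx"]*q[0]/-q[2], s["cy"]-s["fy"]*q[1]/-q[2]
E
python3 - <<'E'
from h import *
s=load("top");f=s["frame"]
a=cv2.resize(f[125:225,310:440],None,fx=6,fy=6,interpolation=cv2.INTER_CUBIC)
b=cv2.resize(f[215:265,215:285],None,fx=6,fy=6,interpolation=cv2.INTER_CUBIC)
cv2.imwrite("pics/a.png",a);cv2.imwrite("pics/b.png",b)
hsv=cv2.cvtColor(f,cv2.COLOR_BGR2HSV)
m=cv2.inRange(hsv,(105,120,40),(130,255,255));m[:, :215]=0;m[:,290:]=0;m[:215]=0;m[270:]=0
m=cv2.morphologyEx(m,cv2.MORPH_CLOSE,np.ones((7,7)))
c=max(cv2.findContours(m,0,1)[0],key=cv2.contourArea)
box=cv2.boxPoints(cv2.minAreaRect(c));print(box)
w=[world(s,*p,34)[:2] for p in box];print(np.round(w,1),np.mean(w,0),[np.linalg.norm(w[i]-w[i-1]) for i in range(4)])
E
```

```text
[[222.54741 241.74452]
 [229.49632 222.63503]
 [270.6861  237.61311]
 [263.73718 256.7226 ]]
[[472.6 243.1]
 [525.7 225.2]
 [484.3 109.7]
 [431.6 128. ]] [478.56093611 176.50431645] [np.float64(122.11870147076803), np.float64(56.022884418143484), np.float64(122.76272563026066), np.float64(55.77825693246289)]
```

View pics/a.png

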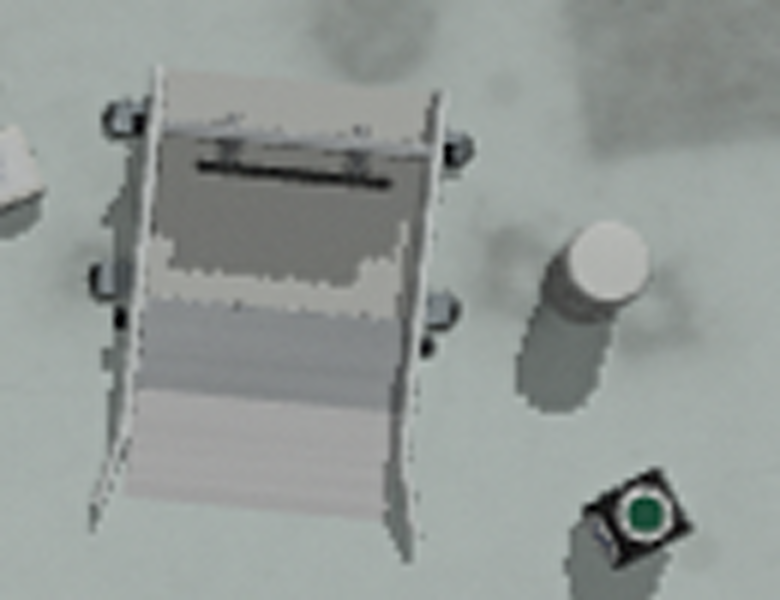

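View pics/b.png

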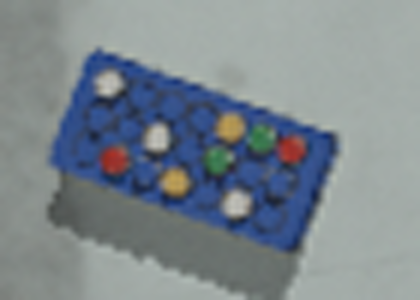

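```bash
cat >> h.py <<'E'
from scipy.spatial.transform import Rotation as Ro
from scipy.optimize import least_squares
def down(yaw,tilt=0):
    # tool z down, tool y at world yaw; 
    y=np.array([np.cos(yaw),np.sin(yaw),0]);z=np.array([0,0,-1.]);x=np.cross(y,z)
    return Ro.from_matrix(np.c_[x,y,z])
def go(p,R):
    from plant import state
    s=state();R0=Ro.from_quat(s["tool_rot"])
    print("shift cm",np.round(R0.inv().apply(np.array(p)-s["position"])/10,2),"turn deg",np.round((R0.inv()*R).as_rotvec(degrees=True),1),"t",s["time"])
E
python3 - <<'E'
from h import *
s=load("top")
P=np.array([[122,495],[385,518],[140,298],[400,318],[160,70],[438,92]])/6+[310,125]-0.4
def model(q):
    x0,y0,yaw,L=q[:4]; c,sn=np.cos(.25),np.sin(.25)
    R=Ro.from_euler('ZY',[yaw,-.25])
    D=np.array([[0,63.5,0],[0,-63.5,0],[L,63.5,0],[L,-63.5,0],[205,65,16],[205,-65,16]])
    return R.apply(D)+[x0,y0,0]
r=least_squares(lambda q:(np.array([pix(s,p) for p in model(q)])-P).ravel(),[510,-80,-.09,80])
print(r.x,np.round(r.fun.reshape(-1,2),2))
go([478.6,176.5,150],down(-.342))
E
```

```text
[ 5.66632431e+02 -1.18478704e+02 -8.69610263e-02  9.68572205e+01] [[-0.17  0.39]
 [-0.05  0.46]
 [-0.14 -0.24]
 [ 0.96  0.33]
 [-0.47 -0.66]
 [-0.12 -0.28]]
shift cm [-36.37 -26.67  15.34] turn deg [-0.1  0.1 85.3] t 0.1
```

{"name": "send_rows", "arguments": {
  "deltas": "-3 -2.2 1.3 0 0 7.1 8.5; -6 -4.4 2.6 0 0 14.2 8.5; -9 -6.6 3.9 0 0 21.3 8.5; -12 -8.8 5.2 0 0 28.4 8.5; -15 -11 6.4 0 0 35.5 8.5"
}}

```text
time: 0.52
position: [348.8, 405.8, 238.8]
tool_rot: [0.501, 0.865, -0.0, -0.0]
contact_force: [0.5, -0.5, 0.6]
opening: 0.992
gripper_force: 0.0
```

```bash
python3 -c "
from h import *
go([478.6,176.5,150],down(-.342))"
```

```text
shift cm [-26.35  -0.16   8.88] turn deg [-0.   0.  49.5] t 0.5167
```

{"name": "send_rows", "arguments": {
  "deltas": "-3.8 0 1.3 0 0 7.1 8.5; -7.5 0 2.5 0 0 14.1 8.5; -11.3 0 3.8 0 0 21.2 8.5; -15 0 5 0 0 28.3 8.5; -18.8 0 6.3 0 0 35.4 8.5"
}}

```text
time: 0.93
position: [443.4, 243.7, 176.3]
tool_rot: [0.74, 0.672, 0.0, -0.0]
contact_force: [0.4, 1.3, -0.3]
opening: 0.995
gripper_force: 0.0
```

```bash
python3 -c "
from h import *
go([478.6,176.5,150],down(-.342))"
```

```text
shift cm [-6.35  4.15  2.63] turn deg [-0.  -0.  14.1] t 0.9333
```

{"name": "send_rows", "arguments": {
  "deltas": "-3.2 2 1 0 0 7 8.5; -6.3 4.1 2.6 0 0 14.1 8.5; -6.3 4.1 2.6 0 0 14.1 8.5; -6.3 4.1 2.6 0 0 14.1 8.5; -6.3 4.1 2.6 0 0 14.1 8.5"
}}

```text
time: 1.35
position: [478.0, 179.1, 150.6]
tool_rot: [0.815, 0.579, -0.0, -0.0]
contact_force: [-0.4, 1.1, -1.3]
opening: 0.994
gripper_force: 0.0
```

```bash
python3 - <<'E'
from h import *
from plant import snapshot
go([478.6,176.5,82],down(-.342))
s=snapshot("top");cv2.imwrite("pics/c.png",cv2.resize(s["frame"][190:290,190:310],None,fx=5,fy=5))
s=snapshot("scene");cv2.imwrite("pics/d.png",cv2.resize(s["frame"][60:260,130:330],None,fx=3,fy=3))
E
```

```text
shift cm [-0.22  0.15  6.86] turn deg [-0.   0.   0.4] t 1.35
```

View pics/d.png

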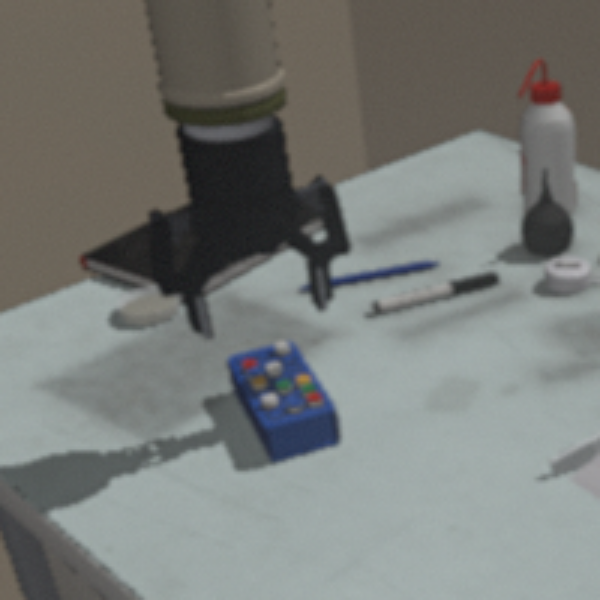

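The gripper is above the rack with its fingers astride the long sides (rack at crop (283,398)). Next I descend and grip.

{"name": "send_rows", "arguments": {
  "deltas": "-0.1 0.1 3.5 0 0 0.4 8.5; -0.2 0.1 7 0 0 0.4 8.5; -0.2 0.1 7 0 0 0.4 8.5; -0.2 0.1 7 0 0 0.4 5; -0.2 0.1 7 0 0 0.4 5",
  "force": 30
}}

```text
time: 1.87
position: [479.0, 177.6, 82.4]
tool_rot: [0.817, 0.576, 0.001, 0.0]
contact_force: [-0.9, 1.1, 0.6]
opening: 0.743
gripper_force: 0.0
```

{"name": "send_rows", "arguments": {
  "deltas": "0 0 0 0 0 0 5; 0 0 0 0 0 0 5; 0 0 0 0 0 0 5; 0 0 0 0 0 0 5; 0 0 0 0 0 0 5"
}}

```text
time: 2.28
position: [479.7, 177.5, 83.0]
tool_rot: [0.817, 0.576, 0.002, -0.0]
contact_force: [-2.0, 1.0, 8.7]
opening: 0.673
gripper_force: 34.1
```

```bash
python3 -c "
from h import *
go([521.8,-114.6,113],down(-.087))"
```

```text
shift cm [-26.09  13.79  -3.05] turn deg [  0.1  -0.2 -14.7] t 2.2833
```

{"name": "send_rows", "arguments": {
  "deltas": "0 0 -1.5 0 0 0 5; -1.5 0.8 -3.2 0 0 -2 5; -4 2.1 -3.2 0 0 -4 5; -7 3.7 -3.2 0 0 -6 5; -10 5.3 -3.2 0 0 -8 5",
  "force": 40
}}

```text
time: 2.7
position: [495.2, 64.3, 114.3]
tool_rot: [0.774, 0.633, 0.001, 0.0]
contact_force: [0.7, -0.3, -2.4]
opening: 0.664
gripper_force: 46.0
```

```bash
python3 -c "
from h import *
go([521.8,-114.6,113],down(-.087))"
```

```text
shift cm [-17.     6.15   0.11] turn deg [ 0.1 -0.1 -6.5] t 2.7
```

{"name": "send_rows", "arguments": {
  "deltas": "-3.3 1.2 0 0 0 -1.5 5; -6.6 2.4 0 0 0 -3 5; -9.9 3.6 0 0 0 -4.5 5; -13.2 4.8 0 0 0 -6 5; -15.5 5.6 0 0 0 -6.3 5"
}}

```text
time: 3.12
position: [518.5, -102.3, 114.2]
tool_rot: [0.74, 0.673, 0.0, 0.001]
contact_force: [-0.3, -0.8, -0.9]
opening: 0.675
gripper_force: 46.0
```

{"name": "send_rows", "arguments": {
  "deltas": "-0.5 0 0 0 0 0 5; -0.5 0 0 0 0 0 5; -0.5 0 0 0 0 0 5"
}}

```text
time: 3.37
position: [517.8, -103.0, 113.3]
tool_rot: [0.74, 0.673, 0.0, -0.0]
contact_force: [0.5, -0.6, -3.3]
opening: 0.669
gripper_force: 45.9
```

```bash
python3 - <<'E'
from h import *
from plant import snapshot
go([521.8,-114.6,83.5],down(-.087))
s=snapshot("scene");cv2.imwrite("pics/e.png",cv2.resize(s["frame"][100:300,230:480],None,fx=3,fy=3))
E
```

```text
shift cm [-1.12  0.5   2.98] turn deg [ 0.  -0.  -0.4] t 3.3667
```

View pics/e.png

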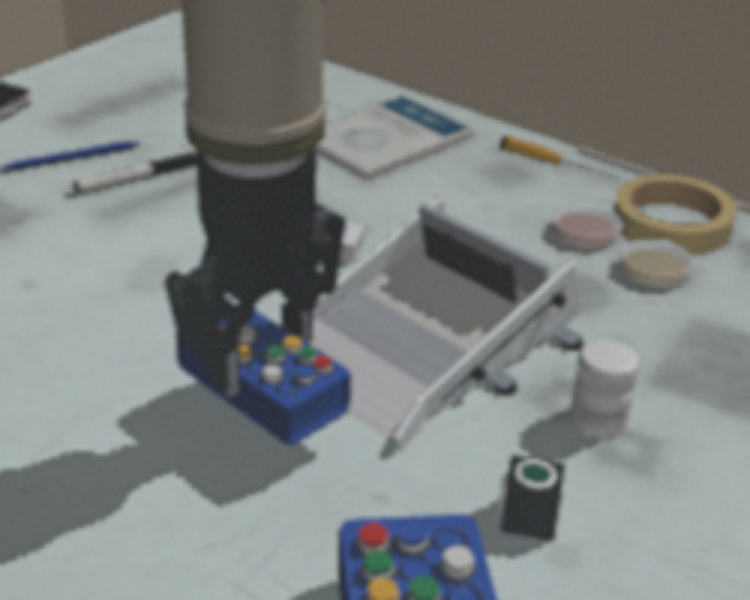

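{"name": "send_rows", "arguments": {
  "deltas": "-1.1 0.4 0 0 0 -0.4 5; -1.1 0.4 1.2 0 0 -0.4 5; -1.1 0.4 2.3 0 0 -0.4 5; -1.1 0.4 2.9 0 0 -0.4 5; -1.1 0.4 2.9 0 0 -0.4 5"
}}

```text
time: 3.83
position: [520.1, -113.4, 82.7]
tool_rot: [0.737, 0.676, -0.0, -0.001]
contact_force: [-0.1, 0.4, -1.7]
opening: 0.668
gripper_force: 47.4
```

{"name": "send_rows", "arguments": {
  "deltas": "0 0 0.1 0 0 0 5; 0 0 0.1 0 0 0 5; 0 0 0.1 0 0 0 5.8; 0 0 0.1 0 0 0 6.5; 0 0 0.1 0 0 0 7"
}}

```text
time: 4.25
position: [520.6, -114.3, 82.4]
tool_rot: [0.737, 0.676, -0.0, -0.0]
contact_force: [0.4, 0.8, 0.6]
opening: 0.818
gripper_force: 0.0
```

{"name": "send_rows", "arguments": {
  "deltas": "0 0 0 0 0 0 7.2; 0 0 0 0 0 0 7.2; 0 0 -3 0 0 0 7.2; 0 0 -6 0 0 0 7.2; 0 0 -8 0 0 0 7.2"
}}

```text
time: 4.67
position: [521.2, -115.2, 165.0]
tool_rot: [0.737, 0.676, 0.0, 0.001]
contact_force: [1.8, -0.9, -0.0]
opening: 0.844
gripper_force: 0.0
```

```bash
python3 - <<'E'
from h import *
from plant import state
s=state();print(s["joint_pos"])
E
```

```text
[-0.27340004  0.32721834  0.51852737  1.82277148 -0.18572426  1.03827651
  0.22938001]
```

```bash
cat >> h.py <<'E'
O=np.array([566.6,-118.5,0]);YAW=-.087
def push(s,h,tilt,lift=0,D=70,dy=0):
    """pose with finger front at deck-arc s, tip h above surface (bench s<0, ramp s>0)"""
    Rz=Ro.from_euler('z',YAW)
    R=Rz*Ro.from_matrix(np.c_[[np.cos(tilt),0,np.sin(tilt)],[0,-1,0],[np.sin(tilt),0,-np.cos(tilt)]])
    c=s-11
    a=.25 if c>0 else 0
    tip=O+Rz.apply([c*np.cos(a)-h*np.sin(a),dy,c*np.sin(a)+h*np.cos(a)+lift])
    return tip-D*R.apply([0,0,1]),R
E
python3 -c "
from h import *
p=push(-92,10,.12,60);print(p[0],p[1].as_quat());go(*p)"
```

```text
[ 455.64139674 -108.82217203  139.49660451] [ 0.99725627 -0.04340803  0.05990728  0.00260761]
shift cm [ 0.07 -6.59  2.54] turn deg [-5.3  5.4 89.9] t 4.6667
```

{"name": "send_rows", "arguments": {
  "deltas": "0 -1.5 0 0 0 7.1 6; 0 -3 0 0 0 14.2 5; 0 -4.5 0 0 0 21.3 4; 0 -6 0 0 0 28.4 4; 0 -6.6 0 0 0 35.5 4"
}}

```text
time: 5.08
position: [453.1, -109.1, 162.6]
tool_rot: [0.91, 0.416, -0.0, -0.001]
contact_force: [0.0, 0.3, -0.2]
opening: 0.469
gripper_force: 0.0
```

{"name": "send_rows", "arguments": {
  "deltas": "0 0 0 0 0 7.1 4; 0 0 0 0 0 14.2 4; 0 0 0 0 0 21.3 4; 0 0 0 0 0 28.4 4; 0 0 0 0 0 35.5 4"
}}

```text
time: 5.5
position: [455.0, -109.1, 163.0]
tool_rot: [0.993, 0.119, 0.0, -0.0]
contact_force: [-0.1, 0.6, 0.1]
opening: 0.469
gripper_force: 0.0
```

```bash
python3 -c "
from h import *
p=push(-92,10,.12,60);go(*p)
from plant import state;print(state()['joint_pos'])"
```

```text
shift cm [ 0.07 -0.01  2.35] turn deg [-1.1  6.8 18.6] t 5.5
[-0.47908889  0.20423179  0.72327702  1.99558073 -0.16062766  0.99765225
 -1.0110411 ]
```

{"name": "send_rows", "arguments": {
  "deltas": "0 0 0 0 2 7 4; 0 0 0.8 0 4.5 13 4; 0 0 1.6 -1 6.8 18.6 4; 0 0 2.3 -1 6.8 18.6 4; 0 0 2.3 -1 6.8 18.6 4"
}}

```text
time: 5.92
position: [453.9, -108.4, 138.8]
tool_rot: [0.998, -0.038, 0.058, 0.001]
contact_force: [-0.4, 0.2, 0.2]
opening: 0.469
gripper_force: 0.0
```

```bash
python3 - <<'E'
from h import *
go(*push(-92,10,.12,0))
from plant import snapshot,state;print(state()['joint_pos'])
s=snapshot("top");cv2.imwrite("pics/f.png",cv2.resize(s["frame"][125:245,300:430],None,fx=5,fy=5,interpolation=cv2.INTER_CUBIC))
E
```

```text
shift cm [-0.51  0.04  5.91] turn deg [-0.2  0.2  0.6] t 5.9167
[-0.52385829  0.1685054   0.7630027   2.10302276 -0.18814414  0.80937405
 -1.29907914]
```

View pics/f.png

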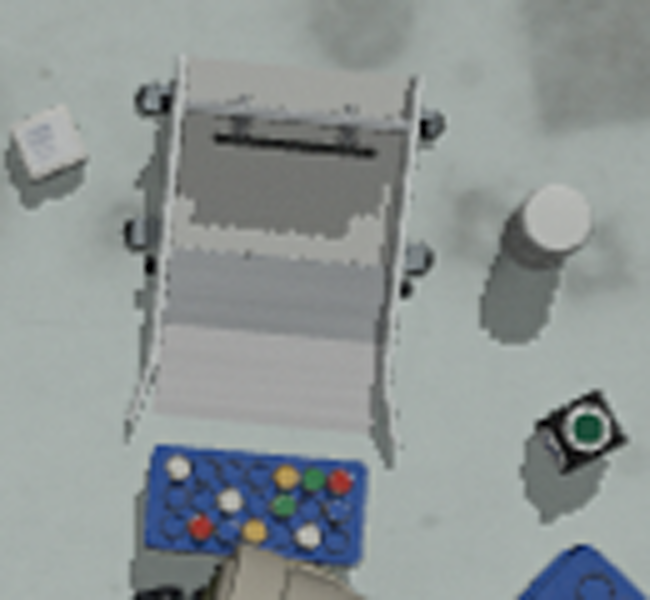

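The rack stands squarely at the foot. Its front edge runs from crop (155,447) to (368,462), about 18 mm before the ramp edge and centred within about 2 mm. I'll lower the fingers behind it.

{"name": "send_rows", "arguments": {
  "deltas": "-0.2 0 2 0 0 0.6 4; -0.3 0 4 0 0 0.6 4; -0.5 0 5.6 0 0 0.6 4; -0.5 0 5.9 0 0 0.6 4; -0.5 0 5.9 0 0 0.6 4"
}}

```text
time: 6.38
position: [456.8, -109.3, 80.2]
tool_rot: [0.997, -0.044, 0.058, 0.001]
contact_force: [-0.8, 0.6, 1.0]
opening: 0.467
gripper_force: 0.0
```

```bash
python3 - <<'E'
from h import *
from plant import state;s=state();print(s['joint_pos'],s['contact_force'],s["position"])
for a in [(-92,10,.12),(-75,10,.12),(-55,10,.14),(-35,10,.18),(-15,10,.22),(0,10,.25)]: go(*push(*a))
E
```

```text
[-0.44989041  0.29916709  0.7059828   2.14022999 -0.33768832  0.68136773
 -1.18324708] [-0.82530172  0.57238663  0.99658439] [ 456.82782425 -109.29557034   80.16393661]
shift cm [-0.13 -0.04  0.05] turn deg [-0.1  0.2 -0.1] t 6.3833
shift cm [ 1.56 -0.04  0.25] turn deg [-0.1  0.2 -0.1] t 6.3833
shift cm [ 3.41 -0.04  0.48] turn deg [-0.1  1.3 -0.1] t 6.3833
shift cm [ 5.11 -0.05  0.73] turn deg [-0.1  3.6 -0.1] t 6.3833
shift cm [ 6.82 -0.05  0.99] turn deg [-0.1  5.9 -0.1] t 6.3833
shift cm [ 8.1  -0.05  1.19] turn deg [-0.1  7.6 -0.1] t 6.3833
```

{"name": "send_rows", "arguments": {
  "deltas": "0.7 0 0.1 0 0.2 0 4; 1.4 0 0.2 0 0.2 0 4; 2 0 0.3 0 0.4 0 4; 2.6 0 0.4 0 0.8 0 4; 3.2 0 0.45 0 1.2 0 4"
}}

```text
time: 6.8
position: [490.1, -112.0, 80.5]
tool_rot: [0.996, -0.045, 0.071, 0.002]
contact_force: [-2.7, 0.6, 0.3]
opening: 0.474
gripper_force: 0.8
```

```bash
python3 - <<'E'
from h import *
from plant import state;s=state();print(s['joint_pos'],s['contact_force'],s["position"])
for a in [(-55,10,.14),(-35,10,.18),(-15,10,.22),(0,10,.25)]: go(*push(*a))
E
```

```text
[-0.41793968  0.35282469  0.67982341  2.07583276 -0.38718416  0.68044573
 -1.15593674] [-2.65477622  0.59798143  0.25683304] [ 490.12306698 -112.04363645   80.45907836]
shift cm [ 0.08 -0.02  0.13] turn deg [-0.2 -0.1 -0.2] t 6.8
shift cm [ 1.78 -0.03  0.41] turn deg [-0.2  2.2 -0.2] t 6.8
shift cm [ 3.48 -0.03  0.71] turn deg [-0.2  4.5 -0.2] t 6.8
shift cm [ 4.76 -0.04  0.94] turn deg [-0.2  6.2 -0.2] t 6.8
```

{"name": "send_rows", "arguments": {
  "deltas": "0.6 0 0.2 0 0.7 0 4; 1.2 0 0.3 0 1.4 0 4; 1.8 0 0.4 0 2.2 0 4; 2.4 0 0.5 0 3 0 4; 3 0 0.6 0 3.8 0 4"
}}

```text
time: 7.22
position: [520.1, -114.8, 78.1]
tool_rot: [0.994, -0.045, 0.104, 0.003]
contact_force: [-0.8, -1.5, -1.2]
opening: 0.465
gripper_force: 0.5
```

```bash
python3 - <<'E'
from h import *
from plant import state;s=state();print(s['joint_pos'],s['contact_force'],s["position"])
for a in [(-15,10,.22),(0,10,.25),(11,10,.25),(25,10,.25)]: go(*push(*a))
E
```

```text
[-0.38492868  0.38102978  0.64594897  2.05007663 -0.4449389   0.61714741
 -1.11546285] [-0.83346353 -1.5448203  -1.15047542] [ 520.07481059 -114.78204211   78.14779798]
shift cm [ 0.53 -0.04  0.1 ] turn deg [-0.1  0.7 -0.2] t 7.2167
shift cm [ 1.79 -0.04  0.41] turn deg [-0.1  2.4 -0.2] t 7.2167
shift cm [ 2.87 -0.04  0.64] turn deg [-0.1  2.4 -0.2] t 7.2167
shift cm [ 4.02 -0.05  0.56] turn deg [-0.1  2.4 -0.2] t 7.2167
```

{"name": "send_rows", "arguments": {
  "deltas": "0.6 0 0.1 0 0.8 0 4; 1.1 0 0.2 0 1.5 0 4; 1.6 0 0.3 0 2.2 0 4; 2.1 0 0.4 0 2.4 0 4; 2.5 0 0.5 0 2.4 0 4"
}}

```text
time: 7.63
position: [545.3, -117.1, 78.5]
tool_rot: [0.991, -0.045, 0.124, 0.004]
contact_force: [-2.7, 0.6, 1.2]
opening: 0.466
gripper_force: 1.3
```

```bash
python3 - <<'E'
from h import *
from plant import snapshot,state;s=state();print(s['joint_pos'],s['contact_force'],s["position"])
for a in [(11.5,10,.25),(25,10,.25)]: go(*push(*a))
s=snapshot("scene");cv2.imwrite("pics/g.png",cv2.resize(s["frame"][120:270,280:470],None,fx=4,fy=4,interpolation=cv2.INTER_CUBIC))
E
```

```text
[-0.35875121  0.40806606  0.62053107  2.01560365 -0.48417111  0.5878596
 -1.09006375] [-2.66816995  0.59301713  1.20205664] [ 545.32880712 -117.10643578   78.53544751]
shift cm [ 0.17 -0.05  0.14] turn deg [-0.1  0.1 -0.2] t 7.6333
shift cm [ 1.52 -0.05  0.13] turn deg [-0.1  0.1 -0.2] t 7.6333
```

View pics/g.png

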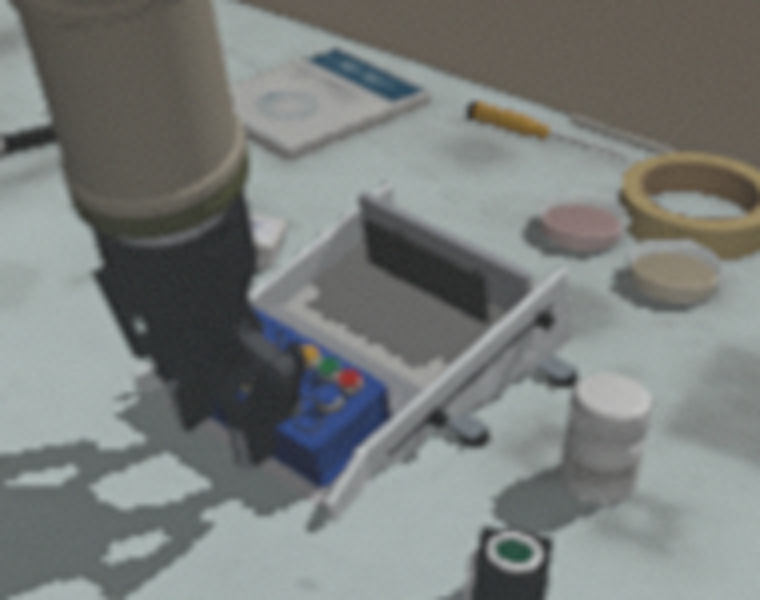

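The rack lies flat on the ramp between the guides (crop (310,400)), with the fingers behind it. I'll keep pushing straight up the slope.

{"name": "send_rows", "arguments": {
  "deltas": "0.5 0 0 0 0 0 4; 1 0 0 0 0 0 4; 1.5 0 0 0 0 0 4; 2 0 0 0 0 0 4; 2.4 0 0 0 0 0 4"
}}

```text
time: 8.1
position: [568.9, -119.2, 84.7]
tool_rot: [0.991, -0.045, 0.124, 0.004]
contact_force: [-1.6, 0.6, 0.4]
opening: 0.466
gripper_force: 0.8
```

{"name": "send_rows", "arguments": {
  "deltas": "0.4 0 0 0 0 0 4; 0.8 0 0 0 0 0 4; 1.2 0 0 0 0 0 4; 1.6 0 0 0 0 0 4; 2 0 0 0 0 0 4"
}}

```text
time: 8.52
position: [587.9, -121.0, 89.4]
tool_rot: [0.991, -0.045, 0.124, 0.004]
contact_force: [-0.5, -0.2, -0.7]
opening: 0.469
gripper_force: 0.6
```

```bash
cat >> h.py <<'E'
def st():
    from plant import state
    s=state();R=push(50,10,.25)[1];p,_=push(50,10,.25)
    print("s",50+R.inv().apply(s["position"]-p).round(1)," F deck-tool axes",R.inv().apply(s["contact_force"]).round(2),"t",s["time"])
E
python3 -c "
from h import *
st();go(*push(60,10,.25))"
```

```text
s [53.9 50.6 48.6]  F deck-tool axes [-0.62  0.21  0.61] t 8.5167
shift cm [ 0.61 -0.07  0.14] turn deg [-0.1  0.1 -0.2] t 8.5167
```

{"name": "send_rows", "arguments": {
  "deltas": "0.4 0 0 0 0 0 4; 0.8 0 0 0 0 0 4; 1.2 0 0 0 0 0 4; 1.6 0 0 0 0 0 4; 2 0 0 0 0 0 4"
}}

```text
time: 8.93
position: [607.1, -122.8, 94.4]
tool_rot: [0.991, -0.045, 0.124, 0.004]
contact_force: [-2.3, 0.8, 1.4]
opening: 0.472
gripper_force: 1.0
```

{"name": "send_rows", "arguments": {
  "deltas": "0.3 0 0 0 0 0 4; 0.6 0 0 0 0 0 4; 0.9 0 0 0 0 0 4; 1 0 0 0 0 0 4; 1 0 0 0 0 0 4"
}}

```text
time: 9.35
position: [616.9, -123.6, 96.9]
tool_rot: [0.991, -0.045, 0.124, 0.004]
contact_force: [0.2, -0.4, 0.1]
opening: 0.469
gripper_force: 0.0
```

```bash
python3 - <<'E'
from h import *
st();go(*push(97,10,.25))
from plant import snapshot
s=snapshot("scene");cv2.imwrite("pics/i.png",cv2.resize(s["frame"][120:270,280:470],None,fx=4,fy=4,interpolation=cv2.INTER_CUBIC))
E
```

```text
s [84.  50.8 48.6]  F deck-tool axes [ 0.21  0.36 -0.06] t 9.35
shift cm [ 1.3  -0.08  0.14] turn deg [-0.1  0.  -0.2] t 9.35
```

View pics/i.png

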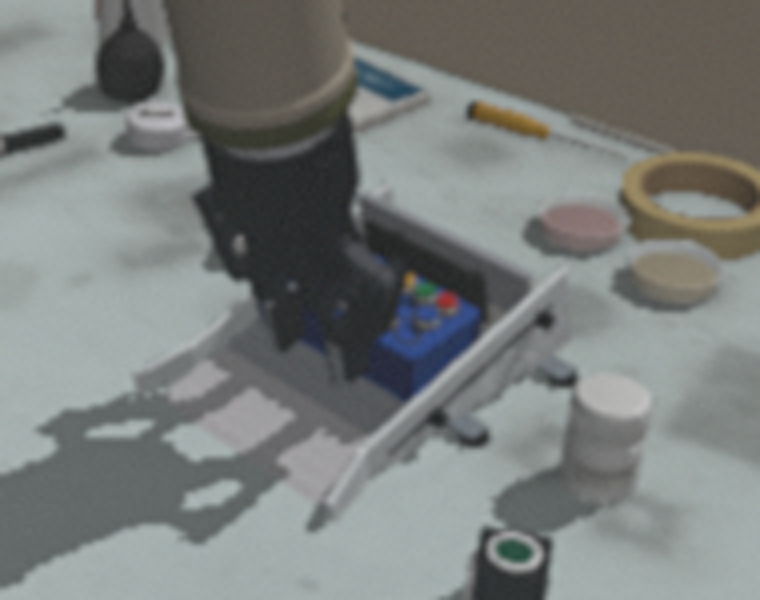

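The rack's nose is near the black buffer (crop (430,280)) and there is no force at present. From here I go in fine steps.

{"name": "send_rows", "arguments": {
  "deltas": "0.2 0 0 0 0 0 4; 0.4 0 0 0 0 0 4; 0.6 0 0 0 0 0 4; 0.8 0 0 0 0 0 4; 0.8 0 0 0 0 0 4"
}}

```text
time: 9.82
position: [624.6, -124.3, 98.8]
tool_rot: [0.991, -0.045, 0.124, 0.004]
contact_force: [-0.7, 0.5, -0.1]
opening: 0.47
gripper_force: 0.3
```

```bash
python3 -c "
from h import *
st()"
```

```text
s [91.9 50.7 48.6]  F deck-tool axes [-0.75 -0.44 -0.04] t 9.8167
```

{"name": "send_rows", "arguments": {
  "deltas": "0.1 0 0 0 0 0 4; 0.2 0 0 0 0 0 4; 0.3 0 0 0 0 0 4; 0.4 0 0 0 0 0 4; 0.4 0 0 0 0 0 4"
}}

```text
time: 10.23
position: [628.2, -124.7, 99.8]
tool_rot: [0.991, -0.045, 0.124, 0.004]
contact_force: [-1.0, 0.4, -0.4]
opening: 0.467
gripper_force: 0.5
```

```bash
python3 -c "
from h import *
st()"
```

```text
s [95.7 50.8 48.6]  F deck-tool axes [-1.12 -0.29  0.14] t 10.2333
```

{"name": "send_rows", "arguments": {
  "deltas": "0.1 0 0 0 0 0 4; 0.2 0 0 0 0 0 4; 0.3 0 0 0 0 0 4; 0.4 0 0 0 0 0 4; 0.4 0 0 0 0 0 4"
}}

```text
time: 10.65
position: [632.1, -125.0, 100.7]
tool_rot: [0.991, -0.045, 0.124, 0.004]
contact_force: [-0.5, 0.8, -1.1]
opening: 0.47
gripper_force: 0.5
```

```bash
python3 -c "
from h import *
st()"
```

```text
s [99.7 50.8 48.7]  F deck-tool axes [-0.8  -0.78  0.91] t 10.65
```

{"name": "send_rows", "arguments": {
  "deltas": "0.1 0 0 0 0 0 4; 0.2 0 0 0 0 0 4; 0.3 0 0 0 0 0 4; 0.3 0 0 0 0 0 4; 0.3 0 0 0 0 0 4"
}}

```text
time: 11.07
position: [634.4, -125.2, 101.1]
tool_rot: [0.991, -0.045, 0.123, 0.004]
contact_force: [-3.7, 1.1, -1.3]
opening: 0.467
gripper_force: 1.5
```

```bash
python3 -c "
from h import *
st()"
```

```text
s [102.1  50.8  49. ]  F deck-tool axes [-3.95 -0.77  0.34] t 11.0667
```

{"name": "send_rows", "arguments": {
  "deltas": "0.05 0 0 0 0 0 4; 0.1 0 0 0 0 0 4; 0.15 0 0 0 0 0 4; 0.15 0 0 0 0 0 4"
}}

```text
time: 11.4
position: [635.8, -125.3, 101.4]
tool_rot: [0.991, -0.045, 0.123, 0.004]
contact_force: [-5.1, 0.5, -2.4]
opening: 0.469
gripper_force: 2.4
```

```bash
python3 -c "
from h import *
st()"
```

```text
s [103.5  50.8  48.9]  F deck-tool axes [-5.53 -0.03  1.02] t 11.4
```

A steady 5.5 N means the tail is past the lip. I'll ease off gently.

{"name": "send_rows", "arguments": {
  "deltas": "-0.1 0 0 0 0 0 4; -0.2 0 0 0 0 0 4; -0.4 0 0 0 0 0 4; -0.6 0 0 0 0 0 4; -0.8 0 0 0 0 0 4"
}}

```text
time: 11.82
position: [629.2, -125.0, 100.6]
tool_rot: [0.991, -0.045, 0.125, 0.004]
contact_force: [-0.1, -0.0, -0.4]
opening: 0.469
gripper_force: 0.0
```

```bash
python3 -c "
from h import *
st()"
```

```text
s [96.9 51.1 48.1]  F deck-tool axes [-0.18  0.04  0.4 ] t 11.8167
```

{"name": "send_rows", "arguments": {
  "deltas": "-1 0 0 0 0 0 4; -2 0 0 0 0 0 4; -3 0 -1 0 0 0 4; -4 0 -3 0 0 0 4; -5 0 -5 0 0 0 4"
}}

```text
time: 12.23
position: [567.4, -119.5, 136.2]
tool_rot: [0.991, -0.045, 0.124, 0.004]
contact_force: [-0.3, -0.2, 0.5]
opening: 0.47
gripper_force: 0.0
```

{"name": "send_rows", "arguments": {
  "deltas": "-2 0 -2 0 0 0 4; -4 0 -4 0 0 0 4; -6 0 -6 0 0 0 4; -8 0 -8 0 0 0 4; -8 0 -8 0 0 0 4"
}}

```text
time: 12.65
position: [469.1, -111.7, 196.6]
tool_rot: [0.991, -0.047, 0.126, 0.002]
contact_force: [0.3, -0.2, 0.4]
opening: 0.466
gripper_force: 0.0
```

```bash
python3 - <<'E'
from h import *
st()
from plant import snapshot
s=snapshot("scene");t=snapshot("top")
a=cv2.resize(s["frame"][135:255,310:440],None,fx=3,fy=4.5,interpolation=cv2.INTER_CUBIC);a=cv2.resize(a,(390,390))
b=cv2.resize(t["frame"][125:225,310:410],(390,390),interpolation=cv2.INTER_CUBIC)
cv2.imwrite("pics/j.png",np.hstack([a,b]))
E
```

```text
s [-35.   51.7 -84.7]  F deck-tool axes [ 0.43  0.21 -0.3 ] t 12.65
```

View pics/j.png

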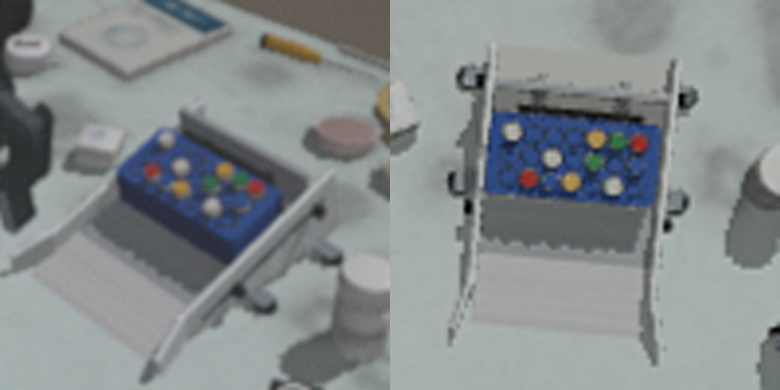

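The rack lies square in the bay against the buffer: top view (575,158), scene view (200,190). I'll check the depth and tilt by fitting its outline in both views.

```bash
cat > fit.py <<'E'
from h import *
from plant import snapshot
S=[snapshot("scene"),snapshot("top")];K=4
boxes=[(300,120,430,260),(320,140,390,190)]
box=np.array([[x,y,z] for x in(-29,29) for y in(-61,61) for z in(0,34)],float)
M=[]
for s,(a,b,c,d) in zip(S,boxes):
    f=cv2.resize(s["frame"][b:d,a:c],None,fx=K,fy=K,interpolation=cv2.INTER_CUBIC)
    m=cv2.inRange(cv2.cvtColor(f,cv2.COLOR_BGR2HSV),(105,100,25),(130,255,255))
    cc=max(cv2.findContours(m,0,1)[0],key=cv2.contourArea)
    z=np.zeros_like(m);cv2.drawContours(z,[cv2.convexHull(cc)],-1,255,-1);M.append(z)
Rd=Ro.from_euler('ZY',[YAW,-.25])
def iou(q):
    x,y,z,p=q;r=[]
    W=Rd.apply(Ro.from_euler('y',p).apply(box)+[x,y,z])+O
    for s,(a,b,c,d),m in zip(S,boxes,M):
        P=np.array([pix(s,w) for w in W]);P=((P-[a-.5,b-.5])*K-.5)
        h=np.zeros_like(m);cv2.fillConvexPoly(h,cv2.convexHull((P*16).astype(np.int32)),255,shift=4)
        r.append((h&m).astype(bool).sum()/(h|m).astype(bool).sum())
    return r
from scipy.optimize import minimize
for z,p in((-7.6,0),(-4,.12),(0,0)):
    r=minimize(lambda q:-sum(iou([q[0],q[1],z,p])),[127,0],method="Nelder-Mead",options=dict(initial_simplex=[[127,0],[135,0],[127,5]]))
    print(z,p,r.x,iou([*r.x,z,p]))
r=minimize(lambda q:-sum(iou(q)),[127,0,-5,.05],method="Nelder-Mead",options=dict(initial_simplex=[[127,0,-5,.05],[133,0,-5,.05],[127,4,-5,.05],[127,0,-1,.05],[127,0,-5,-.05]]))
print(r.x,iou(r.x))
E
python3 fit.py
```

```text
-7.6 0 [129.37558234   0.37312973] [np.float64(0.7079837835668125), np.float64(0.962315286829709)]
-4 0.12 [126.26692986   0.88462763] [np.float64(0.7252235697660174), np.float64(0.9726870552029236)]
0 0 [129.16861099   1.36366813] [np.float64(0.7236517875176732), np.float64(0.9643728334831172)]
[ 1.26764543e+02  1.33264983e+00 -1.64757218e+00  7.70290753e-02] [np.float64(0.7327988218931523), np.float64(0.9638329364823991)]
```

```bash
cat > fit2.py <<'E'
exec(open("fit.py").read().split("M=[]")[0])
face=box[box[:,2]==34][[0,1,3,2]]
Rd=Ro.from_euler('ZY',[YAW,-.25])
Q=[]
for s,(a,b,c,d) in zip(S,boxes):
    f=cv2.resize(s["frame"][b:d,a:c],None,fx=K,fy=K,interpolation=cv2.INTER_CUBIC)
    h=cv2.cvtColor(f,cv2.COLOR_BGR2HSV);m=cv2.inRange(h,(105,100,25),(130,255,255))
    v=f[:,:,0];t,_=cv2.threshold(v[m>0].reshape(-1,1),0,255,cv2.THRESH_OTSU)
    m2=m&((v>t)*255).astype(np.uint8)if s is S[0] else m
    m2=cv2.morphologyEx(m2,cv2.MORPH_CLOSE,np.ones((25,25)));m2=cv2.morphologyEx(m2,cv2.MORPH_OPEN,np.ones((15,15)))
    cc=max(cv2.findContours(m2,0,1)[0],key=cv2.contourArea)
    q=cv2.approxPolyN(cv2.convexHull(cc),4,ensure_convex=True).reshape(-1,2) if hasattr(cv2,"approxPolyN") else cv2.boxPoints(cv2.minAreaRect(cc))
    Q.append((q+.5)/K+[a-.5,b-.5]);print(t,Q[-1].round(1).tolist())
for z,p,x in((-7.6,0,127),(-4,.12,127)):
    W=Rd.apply(Ro.from_euler('y',p).apply(face)+[x,0,z])+O
    for s in S: print(z,p,np.round([pix(s,w) for w in W],1).tolist())
E
python3 fit2.py
```

```text
105.0 [[382.6, 183.4], [376.1, 202.6], [347.6, 187.1], [364.4, 173.6]]
106.0 [[379.1, 156.1], [377.6, 178.1], [333.1, 173.6], [335.9, 152.4]]
-7.6 0 [[386.1, 209.6], [345.8, 187.4], [362.5, 173.7], [403.1, 194.1]]
-7.6 0 [[377.4, 178.2], [333.8, 174.4], [335.7, 153.5], [379.6, 157.3]]
-4 0.12 [[387.1, 206.3], [346.6, 184.3], [363.5, 172.8], [404.3, 193.2]]
-4 0.12 [[377.9, 176.8], [334.0, 173.0], [335.8, 152.1], [379.8, 155.9]]
```

The left end of the top plate spans (16.8, -13.5) px in the scene view. Lying flat would give (16.7, -13.7) and a tail still on the lip would give (16.9, -11.5). So the rack has dropped and lies flat, and I'm handing in.

```bash
python3 -c "
from plant import hand_in
print(hand_in())"
```

```text
the job is handed in; nothing more can be done
None
```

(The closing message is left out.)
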